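# Check the bench scale: clear the bottles and canister, fetch the weight, put all back

### The arm

A 6-joint arm with a two-finger parallel gripper is mounted at the origin on the work surface. World frame = base frame: x ahead of the robot, y to its left, z up, the work surface at z = 0. Lengths are in m, angles in rad, forces in N, time in s.
With the tool pointing down it reaches from about 0.225 to 0.875 m from the base axis. Payload 3.4 kg.
Tool frame: the origin (TCP) lies at the very end of the fingers, on their centre line; the grasp point (between the pads) lies 19 mm behind it; z points along the fingers, y is the direction in which the jaws open and shut (so a half turn about z gives the same grasp; the last joint's range is limited). The gripper opens to 85 mm and grips with 20 to 120 N. Pads are 22 mm wide; open, the fingers measure 114 mm over their backs; the gripper's body (76 mm by 85 mm) begins 54 mm behind the grasp point. The pads swing forward as they close: fully open they stand 13 mm farther back than shut.
Start: joints at [1.054, 0.276, 1.505, -0, 1.361, -0.121], TCP at [0.222, 0.531, 0.231] pointing down, gripper open.
Joint ranges: [-2.89, 2.89], [-0.75, 2.08], [0.22, 2.7], [-1.18, 4.32], [0.11, 2.71], [-2.7, 2.7]. Speed limits (rad/s): [2.57, 2.57, 3.14, 3.14, 3.14, 3.14].

### API

Orientations are given as a unit quaternion [w, x, y, z].
In Python, from rig import manip, viewer, job gives the robot as it stands.
- The arm moves only by the shell command python3 -m crank 'ROWS' [OPENING] [FORCE]. ROWS is JSON, a list of rows, each a list of 6 numbers: the shift along the tool's x, y, z in m, then the turn, a rotation vector about the tool's x, y, z in degrees. In form: [[dx, dy, dz, rx, ry, rz], ...]. A call has 1 to 20 rows; each row is the pose to reach, as a shift and turn from the pose measured when the call began, along the tool's axes at that moment; what a row does not reach only later rows make up. A row lasts 1/8 s, in which the tool goes at most 62.5 mm and 10.7 degrees, less where a joint would pass 70% of its speed; a pose out of reach is approached as far as the arm can. A call with a gripper value outside its range is refused whole. OPENING is the opening, from 0 (shut) to 1 (fully open), set as the call begins (- or left out, the last holds). The fingers move at their own pace and stop on an object; FORCE is the grip in N (left out, the last holds). Time passes only in rows, so rows that repeat a pose let the fingers close. It gives the time, the measured TCP pose, the force and the opening at its end, in the units of the state.
- manip.get_state(): the state, without advancing time (a new reading comes with each control period).
- viewer.get_image(name): name is "scene" or "top" or "wrist"; returns a dict with "frame" (384x512x3 uint8, blue, green, red), "range_z" (384x512 float32, m along the optical axis (not along the pixel's ray), 0 where there is no reading), "intrinsics" (3x3 intrinsics, pixels), "world_from_camera" (4x4, takes a point from camera to world coordinates); the wrist camera has in their place "mount" (4x4, takes a point from camera to tool coordinates, whose origin is the TCP and whose axes are the flange's). Camera axes: x right, y up, looking along -z (the intrinsics and any distortion apply to the point x, -y, -z); pixel columns grow to the right and rows downward; lengths in m; the calibration is good to about 2 mm. The wrist camera is an equidistant fisheye: a pixel r from the principal point sees the ray r / f radians off the axis. A picture is of the moment at which its call begins: read the wrist's pose just before it.
- job.sign_off(): hands the job in, once; it reports no verdict.
The state is a dict: "clock": time; "qpos": joint angles; "qd": joint speeds; "effort": joint torques, N m; "position": TCP position; "ee_rot": TCP orientation; "contact_force": force on the tool from outside, world axes, zero at the start; "moment": the same for the moment, N m; "width": finger opening in m.
Only numpy, scipy, OpenCV 4.12 (cv2) and the standard library are available. Lean on these libraries where they do the work, as an engineer would, in place of code of your own. Each camera call takes 0.05 s, during which the arm holds its last target. There are 200 camera calls.

### The job

Check the bakery scale. The steel check weight stands at the back of the stock tray behind the canister and the two flavour bottles: first move the canister and the bottles out of the way to stand upright on the empty side tray, then stand the weight gently in the middle of the scale's pan and leave it there, and only then put the canister back in the middle of its round mat and the bottles back in the middle of their oblong mat, one behind the other along its length. Always carry the two bottles together, side by side in one grasp, and leave the tub and the stack of tins alone.

Things in the scene. Friction and masses are not known exactly. Their poses are not given: they have to be found in the camera images.
- canister: Round aluminium canister, 64 mm diameter, 100 mm tall, straight sides with a thin dark groove under its lid, about 0.3 kg. Origin: centre of its underside, z up. At the start it stands on the round mat.
- bottle_a: One of two identical square amber flavour bottles: body 26 x 26 x 84 mm, black cap 19 mm wide up to 103 mm, 90 g. Origin: centre of underside, z up. They start upright on the oblong mat, centred and square to it, 28 mm centre to centre along its x axis (this one on the -x side): as a pair 54 mm long, 26 mm wide.
- bottle_b: The other amber bottle, the same in every way; it starts 2 mm beside bottle_a, on the oblong mat's +x side. The two may change places.
- weight: Steel check weight, 0.5 kg: cylinder of 44 mm diameter and 36 mm height, with a thin neck and a knob of 24 mm diameter above, 58 mm tall in all. Origin: centre of its underside, z up. It starts on the floor of the stock tray (3 mm above the table), behind (+x of) the two mats and about midway between them.
- round_mat: Plain grey round plastic mat, 86 mm diameter, 2 mm thick: the canister's place. Fixed on the stock tray, whose floor is 3 mm above the table. Origin: centre of its underside (its top is 2 mm higher). The two mats lie left and right in the tray's front half, 110 mm apart centre to centre, either way round. Each mat's x axis runs from the front to the back of the tray.
- oblong_mat: Plain grey oblong plastic mat, 95 mm along its x axis, 60 mm along y, 2 mm thick: the place of the bottles, in a row along its x axis. Fixed on the stock tray beside the round mat. Origin: centre of its underside. The stock tray is a dark steel sheet, 190 mm along the mats' x axis by 220 mm, with a rim 14 mm high and 3 mm thick.
- side_tray: Empty dark steel sheet, 220 mm along its x axis, 190 mm along its y axis, floor 3 mm thick, rim 14 mm high and 3 mm thick; fixed. Origin: centre of its underside.
- scale: White bench scale 200 x 170 mm, fixed, with a round steel pan of 136 mm diameter in the middle. Origin: centre of its underside; the top of the pan is flat, 50 mm above it, and centred over it.
- tub: White open plastic tub 90 x 110 x 75 mm, full, beyond the work: leave it alone. Origin: centre of its underside.
- tin_stack: Stack of nested aluminium tart tins, 68 mm across, 75 mm tall, beyond the work: leave it alone. Origin: centre of its underside.
Mind the look-alikes: they are no part of the job. Of the things that look like the weight, take the one that is nearest to the robot's base at the start.

How it is judged:
By the outcome, as a careful person would: the job done as asked, in the order asked, and still so for the second after the job is handed in, with the robot touching nothing.
It also fails if it takes over 144 s, if anything falls off the work surface, if the arm or the gripper's body presses on something with over 40 N, if the wrist force passes 120 N, or if a joint passes its speed limit or range.

## Working session

There is one attempt and no reset: what is moved stays moved. The work goes in short steps, Python scripts to look and compute and a shell command to move; the robot and the scene stay as the last step left them, time stands still between calls to the robot, and variables do not carry over. Pictures are saved under pics/ and viewed, about 12 in all and at most 16, crops included, and the job is handed in when it is done.

```bash
ls; mkdir -p pics; cat > h.py <<'E'
import numpy as np, cv2
from rig import manip, viewer, job
E
python3 - <<'E'
from h import *
s=manip.get_state(); print({k:np.round(v,3).tolist() for k,v in s.items()})
for n in ("top","scene"):
    d=viewer.get_image(n); np.savez(f"pics/{n}0.npz",**d); cv2.imwrite(f"pics/{n}0.png",d["frame"]); print(n,d["intrinsics"],np.round(d["world_from_camera"],3), [k for k in d])
E
```

```text
pics
{'clock': 0.0, 'qpos': [1.054, 0.277, 1.506, -0.0, 1.361, -0.121], 'qd': [-0.001, -0.001, -0.001, 0.001, 0.001, -0.001], 'effort': [-0.002, -41.676, -24.581, -0.0, 0.011, 0.0], 'position': [0.221, 0.53, 0.23], 'ee_rot': [-0.0, 0.197, 0.98, -0.001], 'contact_force': [0.572, -0.054, -0.159], 'moment': [0.002, 0.031, 0.019], 'width': 0.085}
top [[393.94190217   0.         258.98844612]
 [  0.         393.94190217 188.17357332]
 [  0.           0.           1.        ]] [[ 0.006  0.991 -0.134  0.444]
 [-1.     0.004 -0.013  0.006]
 [-0.012  0.134  0.991  1.018]
 [ 0.     0.     0.     1.   ]] ['frame', 'range_z', 'intrinsics', 'world_from_camera']
scene [[417.03179941   0.         253.42977001]
 [  0.         417.03179941 194.2215424 ]
 [  0.           0.           1.        ]] [[-0.49  -0.624  0.608  1.397]
 [ 0.872 -0.348  0.344  0.482]
 [-0.003  0.699  0.715  1.023]
 [ 0.     0.     0.     1.   ]] ['frame', 'range_z', 'intrinsics', 'world_from_camera']
```

View pics/top0.png

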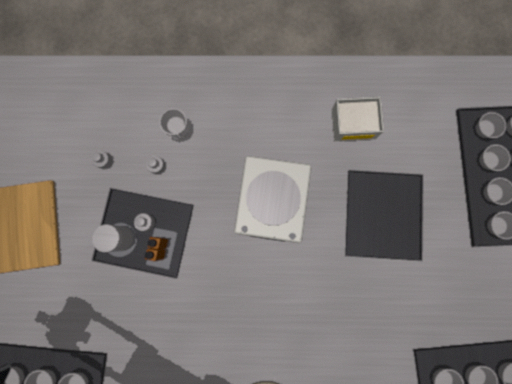

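View pics/scene0.png

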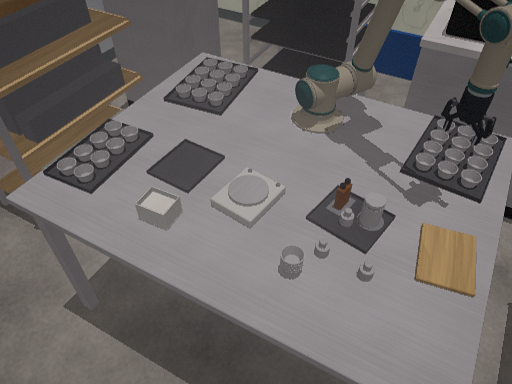

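Top view: stock tray ~(143,232) with canister (106,238), bottles (156,248) and weight (143,222); look-alike weights at (102,159) and (156,165), outside the tray. The scale is at (273,198), side tray (385,215), tub (358,118), tins (175,123).

The weight at (143,222) is nearest the base and in the tray, so it fits. I'll confirm it in an enlarged crop.

```bash
cat >> h.py <<'E'
def cloud(d):
    K,T,z=d["intrinsics"],d["world_from_camera"],d["range_z"].astype(float)
    v,u=np.indices(z.shape)
    P=np.stack([(u-K[0,2])/K[0,0]*z,-(v-K[1,2])/K[1,1]*z,-z],-1)
    return P@T[:3,:3].T+T[:3,3]
def onplane(d,uv,h):
    K,T=d["intrinsics"],d["world_from_camera"]
    r=T[:3,:3]@np.array([(uv[0]-K[0,2])/K[0,0],-(uv[1]-K[1,2])/K[1,1],-1]); o=T[:3,3]
    return o+r*(h-o[2])/r[2]
def blobs(m,minA=15):
    n,l,st,c=cv2.connectedComponentsWithStats(m.astype(np.uint8)*255)
    return [(c[i],st[i],l==i) for i in range(1,n) if st[i][4]>=minA]
E
python3 - <<'E'
from h import *
t=dict(np.load("pics/top0.npz")); P=cloud(t); Z=P[...,2]; f=t["frame"].astype(int)
print("table z",np.median(Z[300:310,250:300]))
g=f.max(-1)
# trays: dark
roi=np.zeros(Z.shape,bool); roi[165:290,85:430]=1
for c,st,m in blobs(roi&(g<62)&(Z<.03),200):
    cs,_=cv2.findContours(m.astype(np.uint8),0,2); R=cv2.minAreaRect(max(cs,key=cv2.contourArea))
    W=np.array([onplane(t,p,.014)[:2] for p in cv2.boxPoints(R)])
    e=np.diff(np.vstack([W,W[:1]]),axis=0)
    print("dark",c.round(1),st[4],"ctr",W.mean(0).round(4),"sides",np.linalg.norm(e,axis=1).round(3),"ang",np.degrees(np.arctan2(e[:,1],e[:,0])).round(1))
for lo,hi in ((.09,.12),(.05,.075),(.04,.06)):
    r2=np.zeros(Z.shape,bool); r2[100:290,85:315]=1
    for c,st,m in blobs(r2&(Z>lo)&(Z<hi),6):
        print("z",lo,hi,c.round(1),st[4],"med z",np.median(Z[m]).round(4),"xy",P[m][:,:2].mean(0).round(4),"mid",((P[m][:,:2].max(0)+P[m][:,:2].min(0))/2).round(4),"ext",np.ptp(P[m][:,:2],axis=0).round(3))
o=f[...,2]-f[...,0]>35
for c,st,m in blobs(o&roi,8): print("amber",c.round(1),st, P[m].mean(0).round(3),Z[m].max())
a=cv2.resize(t["frame"][140:290,85:205],None,fx=4.5,fy=4,interpolation=2)
s=np.load("pics/scene0.npz")["frame"][165:285,295:405]
b=cv2.resize(s,None,fx=4,fy=4,interpolation=2)
H=np.zeros((600,800,3),np.uint8); a=cv2.resize(t["frame"][145:285,90:200],(400,509),interpolation=2); b=cv2.resize(s,(400,436),interpolation=2)
H[:509,:400]=a;H[:436,400:]=b; cv2.imwrite("pics/crop0.png",H)
E
```

```text
table z 0.0002935316598147164
dark [391.8 212.1] 4372 ctr [ 0.5141 -0.3   ] sides [0.217 0.195 0.216 0.189] ang [ -4.  -92.5 174.6  87.8]
dark [122.3 206.2] 597 ctr [0.5194 0.3458] sides [0.09  0.139 0.09  0.138] ang [  -8.4 -101.3  170.6   78.9]
dark [120.8 262.7] 288 ctr [0.3849 0.3332] sides [0.025 0.212 0.025 0.212] ang [ -10.4 -102.8  168.    77.2]
z 0.09 0.12 [105.7 238.2] 633 med z 0.1051 xy [0.4492 0.3719] mid [0.4488 0.3732] ext [0.062 0.063]
z 0.09 0.12 [150.5 249. ] 168 med z 0.1071 xy [0.4251 0.2671] mid [0.425  0.2706] ext [0.051 0.029]
z 0.05 0.075 [172.1 121.6] 306 med z 0.0647 xy [0.7406 0.2376] mid [0.7373 0.2348] ext [0.065 0.067]
z 0.05 0.075 [ 95.7 157. ] 78 med z 0.0576 xy [0.6509 0.4276] mid [0.651  0.4286] ext [0.021 0.024]
z 0.05 0.075 [151.4 162.5] 76 med z 0.058 xy [0.6373 0.2872] mid [0.6376 0.2879] ext [0.022 0.023]
z 0.05 0.075 [272.1 197.8] 1352 med z 0.0513 xy [ 0.5509 -0.0136] mid [ 0.5508 -0.0135] ext [0.134 0.133]
z 0.05 0.075 [139.7 221.6] 80 med z 0.0608 xy [0.49   0.3087] mid [0.4904 0.3097] ext [0.022 0.022]
z 0.05 0.075 [122.2 238.8] 87 med z 0.
[... 931 characters left out ...]
.3197] ext [0.016 0.013]
z 0.04 0.06 [123.8 238.5] 68 med z 0.0492 xy [0.449  0.3492] mid [0.4491 0.3541] ext [0.061 0.024]
z 0.04 0.06 [141.7 228. ] 7 med z 0.0417 xy [0.4751 0.3081] mid [0.4749 0.3083] ext [0.009 0.005]
z 0.04 0.06 [241.  228.4] 7 med z 0.0413 xy [0.4754 0.0628] mid [0.4753 0.0629] ext [0.012 0.005]
z 0.04 0.06 [244.4 228.9] 16 med z 0.0415 xy [0.4743 0.0544] mid [0.4752 0.0541] ext [0.012 0.008]
z 0.04 0.06 [291.4 236.2] 23 med z 0.0412 xy [ 0.457  -0.0614] mid [ 0.4575 -0.0617] ext [0.015 0.012]
z 0.04 0.06 [161.1 249.5] 44 med z 0.0508 xy [0.4231 0.2562] mid [0.423  0.2563] ext [0.051 0.01 ]
amber [157.2 248.2] [146 237  21  24 292] [0.427 0.255 0.091] 1.018145425879959
```

View pics/crop0.png

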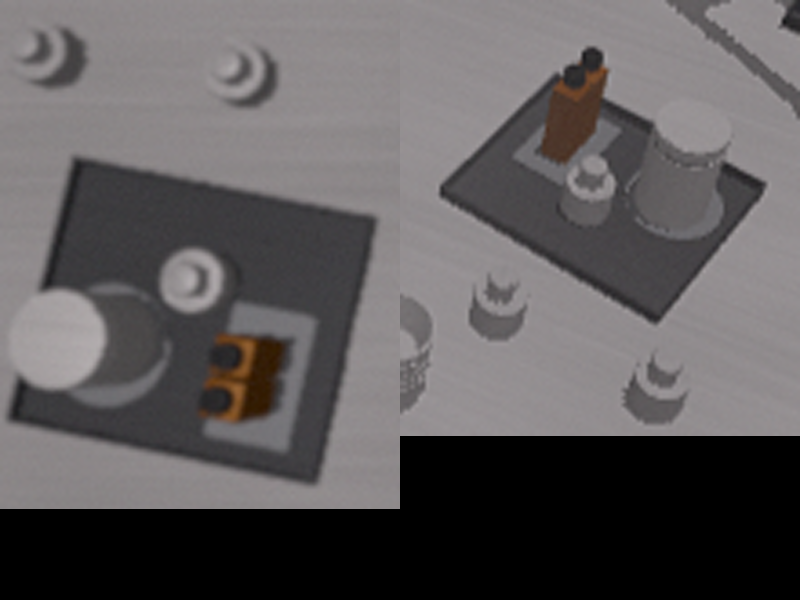

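The crop confirms it: the weight in the tray at crop (190,282), i.e. top-image (143,222), is the target. The two others, crop (40,50) and (235,65), stand on the table behind, farther from the base. Next I'll move over the tray for a wrist look.

```bash
cat >> h.py <<'E'
from scipy.spatial.transform import Rotation as Rn
def pose():
    s=manip.get_state(); q=s["ee_rot"]; return np.array(s["position"]),Rn.from_quat([q[1],q[2],q[3],q[0]])
def goto(p,yaw):
    """row to put TCP at p, tool down, jaw (tool y) along world angle yaw or yaw+180 (nearest)"""
    p0,R0=pose(); best=None
    for a in (yaw,yaw+180):
        a=np.radians(a); y=np.array([np.cos(a),np.sin(a),0]); z=np.array([0,0,-1.]); x=np.cross(y,z)
        r=(R0.inv()*Rn.from_matrix(np.c_[x,y,z])).as_rotvec(degrees=True)
        if best is None or np.linalg.norm(r)<np.linalg.norm(best): best=r
    d=R0.inv().apply(np.array(p)-p0)
    print("row",d.round(4).tolist(),best.round(1).tolist(),"q6",np.degrees(manip.get_state()["qpos"][5]).round(0),"n>=",int(np.ceil(max(np.linalg.norm(d)/.0625,np.linalg.norm(best)/10.7))))
def wrist(name):
    p,R=pose(); d=viewer.get_image("wrist"); np.savez(f"pics/{name}.npz",p=p,R=R.as_matrix(),**d); cv2.imwrite(f"pics/{name}.png",d["frame"]); return load(name)
def load(name):
    d=dict(np.load(f"pics/{name}.npz")); K,M,z=d["intrinsics"],d["mount"],d["range_z"].astype(float)
    v,u=np.indices(z.shape); D=rays(d,u,v)
    d["tf"]=(d["R"]@M[:3,:3], d["R"]@M[:3,3]+d["p"])
    P=D/(-D[...,2:])*z[...,None]
    d["W"]=P@d["tf"][0].T+d["tf"][1]; return d
def rays(d,u,v):
    K=d["intrinsics"]; a=(u-K[0,2])/K[0,0]; b=(v-K[1,2])/K[1,1]; th=np.hypot(a,b); k=np.sinc(th/np.pi)
    return np.stack([a*k,-b*k,-np.cos(th)],-1)
def wplane(d,uv,h):
    uv=np.asarray(uv,float); r=rays(d,uv[...,0],uv[...,1])@d["tf"][0].T; o=d["tf"][1]
    return o+r*((h-o[2])/r[...,2])[...,None]
E
python3 -c "
from h import *
goto([.43,.32,.34],-12)"
```

```text
row [-0.2734, -0.1137, -0.1093] [-0.1, 0.1, 79.3] q6 -7.0 n>= 8
```

```bash
python3 -m crank '[[-0.05,-0.03,-0.11,0,0,10],[-0.273,-0.114,-0.109,0,0,79],[-0.273,-0.114,-0.109,0,0,79],[-0.273,-0.114,-0.109,0,0,79],[-0.273,-0.114,-0.109,0,0,79],[-0.273,-0.114,-0.109,0,0,79],[-0.273,-0.114,-0.109,0,0,79],[-0.273,-0.114,-0.109,0,0,79],[-0.273,-0.114,-0.109,0,0,79],[-0.273,-0.114,-0.109,0,0,79],[-0.273,-0.114,-0.109,0,0,79]]' 1
python3 - <<'E'
from h import *
d=wrist("w1"); print(d["intrinsics"],d["mount"].round(3), (d["range_z"]>0).mean())
E
```

```text
clock: 1.48
position: [0.4293, 0.32, 0.3395]
ee_rot: [0.0, 0.775, 0.632, -0.001]
contact_force: [-0.2, 0.1, 0.7]
width: 0.0855
[[297.31863964   0.         248.71104038]
 [  0.         297.31863964 190.36371702]
 [  0.           0.           1.        ]] [[ 0.     0.963  0.271  0.069]
 [ 1.    -0.001  0.001 -0.   ]
 [ 0.001  0.271 -0.963 -0.141]
 [ 0.     0.     0.     1.   ]] 0.9864756266276041
```

View pics/w1.png

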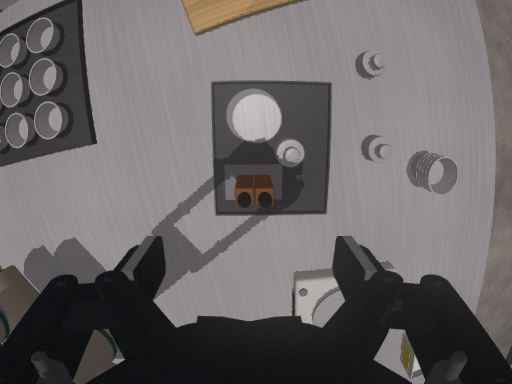

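The wrist view shows the tray square to the tool: canister (256,116), weight (291,152), bottles (255,190), oblong mat (253,183).

```bash
python3 - <<'E'
from h import *
d=load("w1"); W=d["W"]; Z=W[...,2]; f=d["frame"].astype(int)
roi=np.zeros(Z.shape,bool); roi[70:225,205:340]=1
def rep(n,m,h=None):
    v,u=np.where(m); Q=W[m] if h is None else wplane(d,np.c_[u,v],h)
    (c,s,a)=cv2.minAreaRect(Q[:,:2].astype(np.float32)*1000); (cc,r)=cv2.minEnclosingCircle(Q[:,:2].astype(np.float32)*1000)
    print(n,m.sum(),"z",np.median(Z[m]).round(4),"mean",Q[:,:2].mean(0).round(4),"rect",np.round(c,1),np.round(s,1),round(a,1),"circ",np.round(cc,1),round(r,1))
big=lambda m:max(blobs(m),key=lambda b:b[1][4])[2]
rep("can top",big(roi&(Z>.098)&(np.indices(Z.shape)[0]<150)),.105)
cap=roi&(Z>.097)&(np.indices(Z.shape)[0]>165)
for b in blobs(cap,10): rep("cap",b[2])
rep("amber",big(roi&(f[...,2]-f[...,0]>25)&(Z>.07)))
rep("knob",big(roi&(Z>.05)&(Z<.07)&(np.indices(Z.shape)[1]>275)&(np.indices(Z.shape)[0]<170)))
rep("tray",big(roi&(Z<.03)&(f.max(-1)<75)),.01)
g=f.max(-1); print("levels",g[130,320],g[195,275],g[170,235],g[100,233])
mat=roi&(Z<.016)&(g>66)
for b in blobs(mat,40): rep("mat",b[2],.005)
c=cv2.resize(d["frame"][70:225,205:340],None,fx=4,fy=3.8); cv2.imwrite("pics/w1c.png",c)
E
```

```text
can top 1943 z 0.1034 mean [0.4492 0.3738] rect [449.5 373.4] [60.9 61.6] 78.7 circ [449.4 373.5] 32.0
cap 168 z 0.1063 mean [0.412  0.2731] rect [422.2 325.7] [129.2  17.3] 78.9 circ [424.8 325.3] 64.8
cap 169 z 0.1063 mean [0.4388 0.2672] rect [444.9 321.6] [130.5  17.6] 83.8 circ [440.4 322. ] 65.4
amber 232 z 0.0867 mean [0.4131 0.2768] rect [422.4 323.7] [133.2  25.1] 78.5 circ [422.3 323.5] 67.2
knob 209 z 0.059 mean [0.4896 0.3103] rect [489.9 309.1] [21.6 23.4] 34.7 circ [489.9 309.6] 12.2
tray 7683 z 0.0017 mean [0.4749 0.2877] rect [465.2 315.9] [218.8 189.5] 78.9 circ [465.3 316. ] 143.4
levels 72 70 70 133
mat 12405 z 0.0006 mean [0.4821 0.3311] rect [471.6 316. ] [264.4 236.8] 78.1 circ [470.5 310.8] 173.5
mat 1482 z 0.0031 mean [0.4129 0.267 ] rect [417.  259.2] [ 79.5 108.2] 79.6 circ [417.8 259.2] 65.3
```

```bash
python3 -c "
from h import *
d=load('w1'); W=d['W']; r,c=np.indices(W.shape[:2])
for lo,hi in((230,255),(255,280)):
  m=(W[...,2]>.1)&(r>165)&(r<212)&(c>=lo)&(c<hi); Q=W[m][:,:2]; print(np.median(Q,0).round(4),((np.percentile(Q,3,0)+np.percentile(Q,97,0))/2).round(4),m.sum())
goto([.4494,.3735,.05],-11)"
```

```text
[0.4117 0.2719] [0.4233 0.3253] 166
[0.439  0.2665] [0.4388 0.2659] 165
row [0.0569, 0.009, 0.2895] [-0.0, 0.1, -0.6] q6 41.0 n>= 5
```

```bash
python3 -m crank '[[0.057,0.009,0.05,0,0,-0.6],[0.057,0.009,0.12,0,0,-0.6],[0.057,0.009,0.17,0,0,-0.6],[0.057,0.009,0.2,0,0,-0.6],[0.057,0.009,0.22,0,0,-0.6],[0.057,0.009,0.24,0,0,-0.6],[0.057,0.009,0.26,0,0,-0.6],[0.057,0.009,0.275,0,0,-0.6],[0.057,0.009,0.29,0,0,-0.6],[0.057,0.009,0.29,0,0,-0.6]]' 1
python3 -m crank '[[0,0,0,0,0,0],[0,0,0,0,0,0],[0,0,0,0,0,0],[0,0,0,0,0,0],[0,0,0,0,0,0],[0,0,0,0,0,0],[0,0,0,0,0,0],[0,0,0,0,0,0]]' 0.5 40
```

```text
clock: 2.78
position: [0.4487, 0.3731, 0.0483]
ee_rot: [0.0, 0.772, 0.636, -0.002]
contact_force: [-0.4, -0.1, -0.0]
width: 0.0855
clock: 3.78
position: [0.4496, 0.3734, 0.0492]
ee_rot: [0.0, 0.772, 0.636, -0.001]
contact_force: [1.9, -1.3, 5.6]
width: 0.0635
```

```bash
python3 -m crank '[[0,0,-0.01,0,0,0],[0,0,-0.03,0,0,0],[0,0,-0.07,0,0,0],[0,0,-0.11,0,0,0],[0,0,-0.15,0,0,0],[0,0,-0.15,0,0,0],[0,0,-0.15,0,0,0]]'
python3 -c "
from h import *
d=wrist('w2')
goto([.565,-.305,.20],-93)"
```

```text
clock: 4.65
position: [0.4484, 0.3731, 0.1978]
ee_rot: [0.0, 0.772, 0.636, -0.003]
contact_force: [-0.5, -0.3, -1.3]
width: 0.0633
row [-0.6431, 0.2442, -0.0006] [0.0, 0.4, 82.0] q6 44.0 n>= 12
```

```bash
python3 -m crank '[[-0.02,0.008,0,0,0,3],[-0.06,0.023,0,0,0.4,8],[-0.11,0.042,0,0,0.4,14],[-0.16,0.061,0,0,0.4,20],[-0.21,0.08,0,0,0.4,27],[-0.26,0.099,0,0,0.4,33],[-0.31,0.118,0,0,0.4,40],[-0.36,0.137,0,0,0.4,46],[-0.41,0.156,0,0,0.4,52],[-0.46,0.175,0,0,0.4,59],[-0.51,0.194,0,0,0.4,65],[-0.56,0.213,0,0,0.4,71],[-0.6,0.228,0,0,0.4,76],[-0.63,0.239,0,0,0.4,80],[-0.643,0.244,0,0,0.4,82],[-0.643,0.244,0,0,0.4,82],[-0.643,0.244,0,0,0.4,82]]'
python3 -c "
from h import *
d=wrist('w3')
goto([.565,-.305,.048],-93)"
```

```text
clock: 6.82
position: [0.5642, -0.3034, 0.1991]
ee_rot: [-0.001, 1.0, -0.026, -0.0]
contact_force: [0.7, -0.2, -2.2]
width: 0.0631
row [0.0007, 0.0018, 0.1514] [-0.0, 0.0, 0.1] q6 58.0 n>= 3
```

View pics/w3.png

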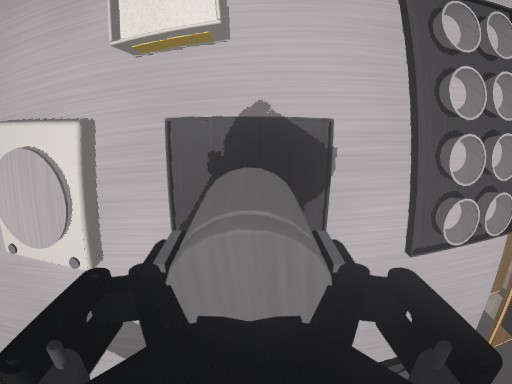

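Canister is held upright, centred laterally over the side tray (edges at columns 166 and 333, back edge row 118).

```bash
python3 -c "
from h import *
d=load('w3'); print(wplane(d,[[167,118],[333,118],[171,225],[329,230]],.014).round(4))"
python3 -m crank '[[0,0.001,0.02,0,0,0],[0,0.001,0.06,0,0,0],[0,0.001,0.1,0,0,0],[0,0.001,0.12,0,0,0],[0,0.001,0.135,0,0,0],[0,0.001,0.143,0,0,0],[0,0.001,0.147,0,0,0],[0,0.001,0.149,0,0,0],[0,0.001,0.15,0,0,0],[0,0.001,0.15,0,0,0]]'
```

```text
[[ 0.6286 -0.2153  0.014 ]
 [ 0.6193 -0.4001  0.014 ]
 [ 0.5014 -0.2054  0.014 ]
 [ 0.4849 -0.3974  0.014 ]]
clock: 8.12
position: [0.5645, -0.3043, 0.0497]
ee_rot: [-0.0, 1.0, -0.026, 0.0]
contact_force: [0.6, 0.1, -1.6]
width: 0.0636
```

```bash
python3 -m crank '[[0,0,0.001,0,0,0],[0,0,0.002,0,0,0],[0,0,0.002,0,0,0]]'; python3 -m crank '[[0,0,0.0005,0,0,0],[0,0,0.001,0,0,0],[0,0,0.001,0,0,0]]'
```

```text
clock: 8.5
position: [0.5644, -0.3043, 0.0476]
ee_rot: [-0.0, 1.0, -0.026, -0.0]
contact_force: [0.0, -0.6, -1.3]
width: 0.0633
clock: 8.88
position: [0.5645, -0.3044, 0.0472]
ee_rot: [-0.0, 1.0, -0.026, 0.0]
contact_force: [-1.3, -0.3, 3.2]
width: 0.0634
```

```bash
python3 -m crank '[[0,0,0,0,0,0],[0,0,0,0,0,0],[0,0,0,0,0,0],[0,0,0,0,0,0],[0,0,0,0,0,0],[0,0,-0.03,0,0,0],[0,0,-0.08,0,0,0],[0,0,-0.13,0,0,0],[0,0,-0.18,0,0,0],[0,0,-0.2,0,0,0],[0,0,-0.2,0,0,0]]' 1
python3 -c "
from h import *
d=wrist('w4')
goto([.40,.31,.30],-11)"
```

```text
clock: 10.25
position: [0.5653, -0.305, 0.2493]
ee_rot: [0.001, 1.0, -0.026, 0.002]
contact_force: [-0.1, 0.4, -0.0]
width: 0.0852
row [-0.1958, -0.6052, -0.0528] [0.0, -0.0, -81.9] q6 58.0 n>= 11
```

```bash
python3 -m crank '[[-0.01,-0.03,-0.03,0,0,-4],[-0.028,-0.087,-0.05,0,0,-12],[-0.046,-0.144,-0.053,0,0,-20],[-0.064,-0.2,-0.053,0,0,-28],[-0.083,-0.257,-0.053,0,0,-36],[-0.101,-0.313,-0.053,0,0,-44],[-0.12,-0.37,-0.053,0,0,-52],[-0.138,-0.427,-0.053,0,0,-60],[-0.156,-0.483,-0.053,0,0,-68],[-0.175,-0.54,-0.053,0,0,-75],[-0.19,-0.587,-0.053,0,0,-80],[-0.196,-0.605,-0.053,0,0,-82],[-0.196,-0.605,-0.053,0,0,-82],[-0.196,-0.605,-0.053,0,0,-82],[-0.196,-0.605,-0.053,0,0,-82]]'
python3 - <<'E'
from h import *
d=wrist('w5'); cv2.imwrite("pics/w5c.png",cv2.resize(d["frame"][40:290,150:400],(600,600),interpolation=2))
W=d["W"];f=d["frame"].astype(int)
m=(W[...,2]>.1)&(W[...,2]<.13)&(W[...,1]<.31)
for b in blobs(m,30): print("cap",b[0],b[1][4],np.median(W[b[2]],0).round(4))
E
```

```text
clock: 12.18
position: [0.4003, 0.3084, 0.3001]
ee_rot: [0.001, 0.772, 0.635, 0.0]
contact_force: [-0.8, 0.8, -0.0]
width: 0.0857
cap [264.23300971 197.03883495] 206 [0.4114 0.2717 0.1063]
cap [287.70048309 197.11111111] 207 [0.4388 0.2662 0.1062]
cap [ 15.28699552 288.0426009 ] 446 [-0.0367  0.1904  0.1165]
cap [ 93.68292683 361.06097561] 328 [0.0588 0.025  0.1142]
```

View pics/w5c.png

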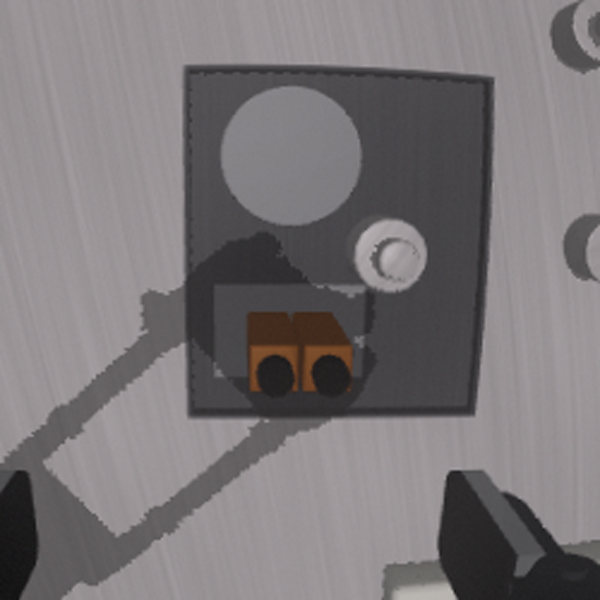

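Round mat is now clear at crop (291,156); the bottle pair is at crop (300,352) with the weight behind, clear of the jaws' path.

```bash
python3 - <<'E'
from h import *
d=load('w5'); f=d["frame"].astype(int); g=f.max(-1)
r,c=np.indices(g.shape); print(g[105,271],g[100,330],g[175,245])
m=(g>95)&(np.hypot(c-271,r-105)<38)
m=max(blobs(m),key=lambda b:b[1][4])[2]
v,u=np.where(m); Q=wplane(d,np.c_[u,v],.005)[:,:2]; cc,rr=cv2.minEnclosingCircle((Q*1000).astype(np.float32)); print("mat",Q.mean(0).round(4),cc,rr,"eqR",np.sqrt(0),m.sum())
# oblong mat left edge / top corners by crop pixels
for p in ((214,285),(367,285),(214,376)): print("oblong",p,wplane(d,[150+p[0]/2.4,40+p[1]/2.4],.005).round(4))
cs=[(186,68),(492,78),(475,412),(190,415)]
C=np.array([wplane(d,[150+p[0]/2.4,40+p[1]/2.4],.014)[:2] for p in cs]); print("tray",C.round(4).tolist(),C.mean(0).round(4))
goto([.4251,.2690,.046],-11.2)
E
```

```text
133 74 75
mat [0.4459 0.3761] (446.2222900390625, 376.08941650390625) 43.272281646728516 eqR 0.0 2702
oblong (214, 285) [0.385  0.3057 0.005 ]
oblong (367, 285) [0.4789 0.2879 0.005 ]
oblong (214, 376) [0.3733 0.248  0.005 ]
tray [[0.395, 0.439], [0.578, 0.4043], [0.5378, 0.1929], [0.3538, 0.2281]] [0.4662 0.3161]
row [-0.034, 0.0316, 0.2543] [0.1, 0.0, 0.1] q6 41.0 n>= 5
```

```bash
python3 -m crank '[[-0.034,0.032,0.04,0,0,0],[-0.034,0.032,0.1,0,0,0],[-0.034,0.032,0.14,0,0,0],[-0.034,0.032,0.165,0,0,0],[-0.034,0.032,0.18,0,0,0],[-0.034,0.032,0.2,0,0,0],[-0.034,0.032,0.22,0,0,0],[-0.034,0.032,0.24,0,0,0],[-0.034,0.032,0.252,0,0,0],[-0.034,0.032,0.252,0,0,0]]' 1
python3 -m crank '[[0,0,0,0,0,0],[0,0,0,0,0,0],[0,0,0,0,0,0],[0,0,0,0,0,0],[0,0,0,0,0,0],[0,0,0,0,0,0],[0,0,0,0,0,0],[0,0,0,0,0,0]]' 0.4 50
```

```text
clock: 13.48
position: [0.4254, 0.2687, 0.048]
ee_rot: [0.0, 0.772, 0.635, -0.0]
contact_force: [0.3, 0.0, -0.1]
width: 0.0852
clock: 14.48
position: [0.4262, 0.269, 0.0489]
ee_rot: [0.001, 0.772, 0.635, 0.001]
contact_force: [0.0, 0.4, 5.6]
width: 0.0515
```

```bash
python3 -m crank '[[0,0,-0.005,0,0,0],[0,0,-0.01,0,0,0],[0,0,-0.02,0,0,0],[0,0,-0.04,0,0,0],[0,0,-0.08,0,0,0],[0,0,-0.12,0,0,0],[0,0,-0.15,0,0,0],[0,0,-0.15,0,0,0],[0,0,-0.15,0,0,0]]'
python3 - <<'E'
from h import *
d=wrist('w6'); d=viewer.get_image("scene"); cv2.imwrite("pics/s6.png",cv2.resize(d["frame"][100:280,270:450],(600,600),interpolation=2))
goto([.455,-.300,.20],-93)
E
```

```text
clock: 15.6
position: [0.4249, 0.2686, 0.1979]
ee_rot: [0.0, 0.772, 0.635, -0.0]
contact_force: [-0.2, -0.2, -1.6]
width: 0.0512
row [-0.5521, 0.1392, -0.002] [0.0, 0.1, 81.9] q6 36.0 n>= 10
```

View pics/s6.png

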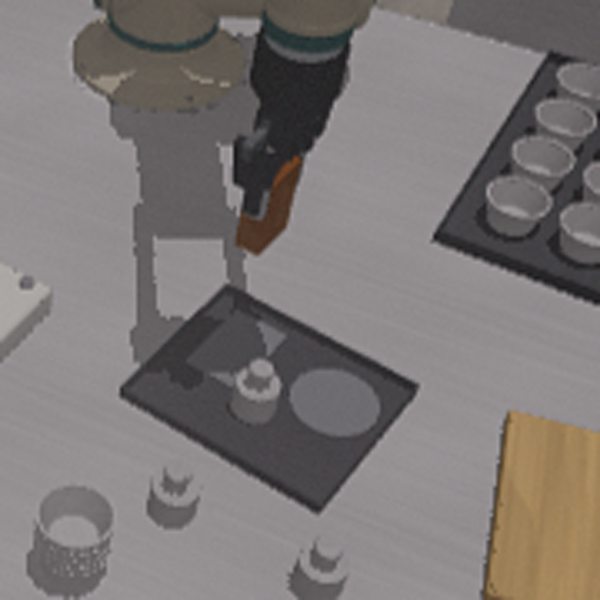

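Both bottles are held together, upright and level, above the tray.

```bash
python3 -m crank '[[-0.015,0.004,0,0,0,2],[-0.05,0.013,0,0,0,7],[-0.09,0.023,0,0,0,13],[-0.135,0.034,0,0,0,20],[-0.18,0.045,0,0,0,27],[-0.225,0.057,0,0,0,34],[-0.27,0.068,0,0,0,40],[-0.315,0.079,0,0,0,47],[-0.36,0.091,0,0,0,54],[-0.405,0.102,0,0,0,60],[-0.45,0.113,0,0,0,67],[-0.495,0.125,0,0,0,73],[-0.53,0.134,0,0,0,79],[-0.552,0.139,0,0,0,82],[-0.552,0.139,0,0,0,82],[-0.552,0.139,0,0,0,82]]'
python3 -c "
from h import *
goto([.455,-.300,.05],-93)"
```

```text
clock: 17.7
position: [0.4543, -0.2986, 0.1977]
ee_rot: [-0.0, 1.0, -0.027, -0.001]
contact_force: [1.2, 1.1, -0.8]
width: 0.0514
row [0.0011, 0.0015, 0.1477] [-0.0, 0.1, -0.1] q6 52.0 n>= 3
```

```bash
python3 -m crank '[[0.001,0.001,0.02,0,0,0],[0.001,0.001,0.06,0,0,0],[0.001,0.001,0.1,0,0,0],[0.001,0.001,0.12,0,0,0],[0.001,0.001,0.135,0,0,0],[0.001,0.001,0.142,0,0,0],[0.001,0.001,0.145,0,0,0],[0.001,0.001,0.147,0,0,0],[0.001,0.001,0.148,0,0,0],[0.001,0.001,0.149,0,0,0],[0.001,0.001,0.149,0,0,0]]'; python3 -m crank '[[0,0,0.001,0,0,0],[0,0,0.0015,0,0,0],[0,0,0.0015,0,0,0]]';python3 -m crank '[[0,0,0.0005,0,0,0],[0,0,0.001,0,0,0],[0,0,0.001,0,0,0]]'
```

```text
clock: 19.08
position: [0.455, -0.2996, 0.0488]
ee_rot: [-0.0, 1.0, -0.027, -0.001]
contact_force: [0.1, -0.5, -1.1]
width: 0.0513
clock: 19.45
position: [0.4549, -0.2996, 0.0472]
ee_rot: [-0.0, 1.0, -0.027, -0.001]
contact_force: [-0.1, 0.4, -1.9]
width: 0.0515
clock: 19.82
position: [0.455, -0.2997, 0.0469]
ee_rot: [-0.0, 1.0, -0.027, -0.001]
contact_force: [-0.8, 2.1, 5.6]
width: 0.0513
```

```bash
python3 -m crank '[[0,0,0,0,0,0],[0,0,0,0,0,0],[0,0,0,0,0,0],[0,0,0,0,0,0],[0,0,0,0,0,0],[0,0,-0.03,0,0,0],[0,0,-0.08,0,0,0],[0,0,-0.13,0,0,0],[0,0,-0.18,0,0,0],[0,0,-0.23,0,0,0],[0,0,-0.25,0,0,0],[0,0,-0.25,0,0,0]]' 1
python3 -c "
from h import *
d=wrist('w7'); cv2.imwrite('pics/w7.png',d['frame'])
goto([.45,.31,.25],-11)"
```

```text
clock: 21.32
position: [0.456, -0.3002, 0.2986]
ee_rot: [0.001, 1.0, -0.027, 0.001]
contact_force: [0.1, 0.6, -1.5]
width: 0.0855
row [-0.0378, -0.6085, 0.0467] [-0.0, 0.1, -82.1] q6 52.0 n>= 10
```

View pics/w7.png

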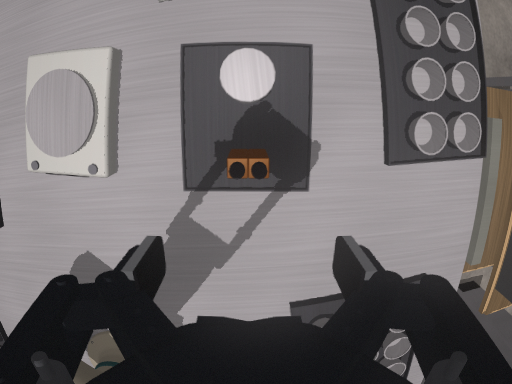

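Canister (248,75) and bottles (248,168) both stand upright on the side tray. On to the weight.

```bash
python3 -m crank '[[-0.002,-0.03,0,0,0,-4],[-0.006,-0.085,0,0,0,-12],[-0.01,-0.14,0,0,0,-20],[-0.013,-0.2,0,0,0,-28],[-0.016,-0.26,0,0,0,-36],[-0.02,-0.32,0.01,0,0,-44],[-0.023,-0.38,0.02,0,0,-52],[-0.027,-0.44,0.03,0,0,-60],[-0.031,-0.5,0.04,0,0,-68],[-0.035,-0.56,0.047,0,0,-76],[-0.037,-0.595,0.047,0,0,-80],[-0.038,-0.608,0.047,0,0,-82],[-0.038,-0.608,0.047,0,0,-82],[-0.038,-0.608,0.047,0,0,-82],[-0.038,-0.608,0.047,0,0,-82]]'
python3 - <<'E'
from h import *
d=wrist('w8'); W=d["W"]; f=d["frame"].astype(int); g=f.max(-1)
near=np.hypot(W[...,0]-.49,W[...,1]-.309)
for lo,hi in((.05,.07),(.032,.045)):
    m=(near<.03)&(W[...,2]>lo)&(W[...,2]<hi); Q=W[m]; cc,rr=cv2.minEnclosingCircle((Q[:,:2]*1000).astype(np.float32)); print(m.sum(),Q.mean(0).round(4),np.round(cc,1),round(rr,1),np.median(Q[:,2]).round(4))
# mats
G=wplane(d,np.stack(np.indices(g.shape)[::-1],-1),.005)
for n,c,s in(("round",(.446,.376),.05),("oblong",(.4261,.268),.06)):
    m=(g>95)&(np.hypot(G[...,0]-c[0],G[...,1]-c[1])<s)
    if n=="oblong": m=(g>82)&(np.hypot(G[...,0]-c[0],G[...,1]-c[1])<s)
    m=max(blobs(m),key=lambda b:b[1][4])[2]; Q=G[m][:,:2]; R=cv2.minAreaRect((Q*1000).astype(np.float32)); cc,rr=cv2.minEnclosingCircle((Q*1000).astype(np.float32)); print(n,m.sum(),Q.mean(0).round(4),np.round(R[0],1),np.round(R[1],1),R[2],np.round(cc,1),rr)
cv2.imwrite("pics/w8c.png",d["frame"][20:270,130:400])
goto([.4898,.3095,.013],-11)
E
```

```text
clock: 23.25
position: [0.4499, 0.3082, 0.2498]
ee_rot: [-0.0, 0.773, 0.635, -0.001]
contact_force: [-0.2, 0.3, -0.5]
width: 0.0853
346 [0.4901 0.3103 0.0587] [490.3 309.4] 12.0 0.059
644 [0.4887 0.3119 0.0372] [490.5 309.5] 22.2 0.0373
round 3458 [0.4467 0.3763] [446.4 376.3] [85.4 85.2] 51.6019287109375 [446.4 376.1] 43.297584533691406
oblong 866 [0.4042 0.2575] [408.4 261.7] [41.6 65.4] 79.04115295410156 [406.4 249.6] 33.47434616088867
row [0.009, 0.039, 0.2369] [-0.0, 0.0, -0.2] q6 38.0 n>= 4
```

```bash
python3 -m crank '[[0.009,0.0395,0.03,0,0,0],[0.009,0.0395,0.08,0,0,0],[0.009,0.0395,0.12,0,0,0],[0.009,0.0395,0.15,0,0,0],[0.009,0.0395,0.175,0,0,0],[0.009,0.0395,0.195,0,0,0],[0.009,0.0395,0.21,0,0,0],[0.009,0.0395,0.222,0,0,0],[0.009,0.0395,0.23,0,0,0],[0.009,0.0395,0.237,0,0,0],[0.009,0.0395,0.237,0,0,0]]' 0.76
python3 -m crank '[[0,0,0,0,0,0],[0,0,0,0,0,0],[0,0,0,0,0,0],[0,0,0,0,0,0],[0,0,0,0,0,0],[0,0,0,0,0,0],[0,0,0,0,0,0]]' 0.3 60
```

```text
clock: 24.68
position: [0.4901, 0.3094, 0.0126]
ee_rot: [-0.0, 0.773, 0.635, -0.001]
contact_force: [-0.1, -0.1, -0.9]
width: 0.0651
clock: 25.55
position: [0.4908, 0.3096, 0.0134]
ee_rot: [0.0, 0.773, 0.635, 0.0]
contact_force: [-0.3, -0.6, 5.8]
width: 0.0425
```

```bash
python3 -m crank '[[0,0,-0.005,0,0,0],[0,0,-0.01,0,0,0],[0,0,-0.03,0,0,0],[0,0,-0.07,0,0,0],[0,0,-0.11,0,0,0],[0,0,-0.14,0,0,0],[0,0,-0.15,0,0,0],[0,0,-0.15,0,0,0],[0,0,-0.15,0,0,0]]'
python3 - <<'E'
from h import *
d=load('w7'); W=d["W"]
m=(W[...,2]>.046)&(W[...,2]<.055)&(abs(W[...,0]-.55)<.09)&(abs(W[...,1]+.014)<.09)
m=max(blobs(m),key=lambda b:b[1][4])[2]; cc,r=cv2.minEnclosingCircle((W[m][:,:2]*1000).astype(np.float32)); print("pan",cc,r,W[m].mean(0).round(4),np.median(W[m][:,2]))
goto([.5508,-.0137,.15],-60)
E
```

```text
clock: 26.68
position: [0.4896, 0.3091, 0.1615]
ee_rot: [-0.0, 0.773, 0.635, -0.002]
contact_force: [0.6, 0.1, -4.7]
width: 0.0423
pan (551.7886352539062, -15.390358924865723) 68.87368774414062 [ 0.5513 -0.0199  0.0487] 0.048691700970976526
row [-0.3048, 0.1226, 0.0119] [-0.1, 0.2, 48.8] q6 37.0 n>= 6
```

```bash
python3 -m crank '[[-0.015,0.006,0,0,0,2],[-0.05,0.02,0,0,0,8],[-0.09,0.036,0,0,0,14],[-0.13,0.052,0,0,0,21],[-0.17,0.068,0,0,0,27],[-0.21,0.084,0,0,0,34],[-0.25,0.1,0,0,0.2,40],[-0.28,0.113,0,0,0.2,45],[-0.298,0.12,0,0,0.2,48],[-0.305,0.123,0,0,0.2,49],[-0.305,0.123,0,0,0.2,49],[-0.305,0.123,0,0,0.2,49]]'
python3 - <<'E'
from h import *
d=wrist('w9'); W=d["W"]
t=viewer.get_image("top"); cv2.imwrite("pics/t9.png",t["frame"])
goto([.551,-.0143,.064],-60)
E
```

```text
clock: 28.18
position: [0.5508, -0.0128, 0.1618]
ee_rot: [-0.001, 0.966, 0.258, -0.001]
contact_force: [-0.7, 0.9, -5.9]
width: 0.0421
row [-0.0006, 0.0014, 0.0979] [-0.1, 0.0, -0.1] q6 51.0 n>= 2
```

```bash
python3 -m crank '[[-0.0005,0.0015,0.01,0,0,0],[-0.0005,0.0015,0.035,0,0,0],[-0.0005,0.0015,0.06,0,0,0],[-0.0005,0.0015,0.075,0,0,0],[-0.0005,0.0015,0.085,0,0,0],[-0.0005,0.0015,0.092,0,0,0],[-0.0005,0.0015,0.096,0,0,0],[-0.0005,0.0015,0.098,0,0,0],[-0.0005,0.0015,0.098,0,0,0]]'; python3 -m crank '[[0,0,0.0007,0,0,0],[0,0,0.0014,0,0,0],[0,0,0.002,0,0,0],[0,0,0.002,0,0,0]]';python3 -m crank '[[0,0,0.0005,0,0,0],[0,0,0.001,0,0,0],[0,0,0.001,0,0,0]]'
```

```text
clock: 29.4
position: [0.5513, -0.0143, 0.0641]
ee_rot: [-0.001, 0.966, 0.258, -0.0]
contact_force: [-0.2, -0.7, -4.9]
width: 0.0422
clock: 29.9
position: [0.5513, -0.0144, 0.0621]
ee_rot: [-0.001, 0.966, 0.258, -0.0]
contact_force: [-0.4, -0.0, -4.5]
width: 0.0425
clock: 30.28
position: [0.5512, -0.0143, 0.061]
ee_rot: [-0.001, 0.966, 0.258, -0.0]
contact_force: [0.3, -0.6, -5.0]
width: 0.0424
```

```bash
python3 -m crank '[[0,0,0.0004,0,0,0],[0,0,0.0008,0,0,0],[0,0,0.0008,0,0,0]]';python3 -m crank '[[0,0,0.0003,0,0,0],[0,0,0.0005,0,0,0],[0,0,0.0005,0,0,0]]'
```

```text
clock: 30.65
position: [0.5513, -0.0143, 0.0605]
ee_rot: [-0.001, 0.966, 0.258, -0.0]
contact_force: [-0.9, 0.1, -1.4]
width: 0.0424
clock: 31.02
position: [0.5513, -0.0143, 0.0604]
ee_rot: [-0.001, 0.966, 0.258, -0.0]
contact_force: [-1.9, 1.4, 2.4]
width: 0.0423
```

```bash
python3 -m crank '[[0,0,0,0,0,0],[0,0,0,0,0,0],[0,0,0,0,0,0],[0,0,0,0,0,0],[0,0,-0.01,0,0,0],[0,0,-0.04,0,0,0],[0,0,-0.09,0,0,0],[0,0,-0.14,0,0,0],[0,0,-0.19,0,0,0],[0,0,-0.2,0,0,0],[0,0,-0.2,0,0,0]]' 0.8
python3 - <<'E'
from h import *
d=wrist('w10'); W=d["W"]
m=(abs(W[...,0]-.5513)<.04)&(abs(W[...,1]+.0143)<.04)&(W[...,2]>.095)&(W[...,2]<.12); Q=W[m]; cc,r=cv2.minEnclosingCircle((Q[:,:2]*1000).astype(np.float32)); print("knob",cc,r,np.median(Q,0).round(4))
m=(W[...,2]>.044)&(W[...,2]<.056)&(np.hypot(W[...,0]-.551,W[...,1]+.014)<.08)
f=cv2.minEnclosingCircle((W[max(blobs(m),key=lambda b:b[1][4])[2]][:,:2]*1000).astype(np.float32)); print("pan",f)
cv2.imwrite("pics/w10.png",d["frame"])
goto([.5648,-.3043,.25],-93)
E
```

```text
clock: 32.4
position: [0.5514, -0.0146, 0.2611]
ee_rot: [-0.0, 0.966, 0.258, 0.001]
contact_force: [-0.3, -0.9, -0.6]
width: 0.0684
knob (550.3141479492188, -14.26920223236084) 12.039137840270996 [ 0.5513 -0.0136  0.1062]
pan ((551.3978271484375, -15.481245040893555), 68.2378921508789)
row [-0.1324, 0.2582, 0.0092] [-0.1, 0.1, 32.9] q6 51.0 n>= 5
```

View pics/w10.png

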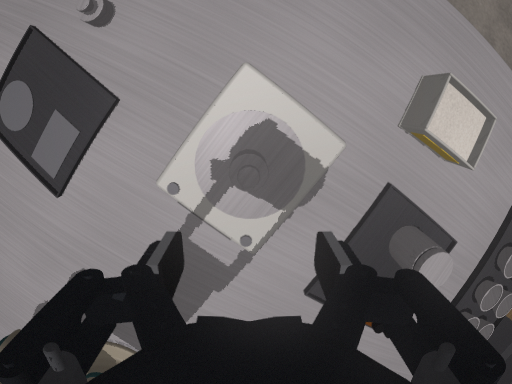

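The weight stands upright at (249,170), within about 1.5 mm of the pan's centre. Now the canister.

```bash
python3 -m crank '[[-0.01,0.02,0,0,0,3],[-0.035,0.065,0,0,0,8],[-0.06,0.115,0,0,0,14],[-0.085,0.165,0,0,0,21],[-0.11,0.215,0,0,0,27],[-0.127,0.248,0,0,0,31],[-0.132,0.258,0.01,0,0,33],[-0.132,0.258,0.01,0,0,33],[-0.132,0.258,0.01,0,0,33]]' 1
python3 - <<'E'
from h import *
d=wrist('w11'); W=d["W"]
m=(np.hypot(W[...,0]-.5645,W[...,1]+.3044)<.05)&(W[...,2]>.097)&(W[...,2]<.115); Q=W[m]; print("can",cv2.minEnclosingCircle((Q[:,:2]*1000).astype(np.float32)),Q.mean(0).round(4))
goto([.5645,-.3044,.048],-93)
E
```

```text
clock: 33.58
position: [0.5648, -0.3021, 0.2485]
ee_rot: [-0.002, 1.0, -0.026, -0.002]
contact_force: [1.1, 0.1, 0.6]
width: 0.0856
can ((564.6300659179688, -304.7328186035156), 31.997438430786133) [ 0.5656 -0.3047  0.1015]
row [0.0001, 0.0027, 0.2011] [-0.1, 0.1, 0.0] q6 59.0 n>= 4
```

```bash
python3 -m crank '[[0,0.0025,0.03,0,0,0],[0,0.0025,0.08,0,0,0],[0,0.0025,0.11,0,0,0],[0,0.0025,0.135,0,0,0],[0,0.0025,0.16,0,0,0],[0,0.0025,0.18,0,0,0],[0,0.0025,0.193,0,0,0],[0,0.0025,0.2,0,0,0],[0,0.0025,0.2,0,0,0]]' 1
python3 -m crank '[[0,0,0,0,0,0],[0,0,0,0,0,0],[0,0,0,0,0,0],[0,0,0,0,0,0],[0,0,0,0,0,0],[0,0,0,0,0,0],[0,0,0,0,0,0],[0,0,0,0,0,0]]' 0.5 40
python3 -m crank '[[0,0,-0.01,0,0,0],[0,0,-0.03,0,0,0],[0,0,-0.07,0,0,0],[0,0,-0.11,0,0,0],[0,0,-0.15,0,0,0],[0,0,-0.16,0,0,0],[0,0,-0.16,0,0,0]]'
python3 -c "
from h import *
goto([.4465,.3762,.21],-11)"
```

```text
clock: 34.75
position: [0.5646, -0.3038, 0.0492]
ee_rot: [-0.001, 1.0, -0.026, -0.001]
contact_force: [-0.1, -0.3, 0.3]
width: 0.0856
clock: 35.75
position: [0.5653, -0.3044, 0.0503]
ee_rot: [-0.001, 1.0, -0.026, -0.0]
contact_force: [-0.6, 0.7, 5.1]
width: 0.0629
clock: 36.62
position: [0.565, -0.3044, 0.2099]
ee_rot: [-0.001, 1.0, -0.026, -0.001]
contact_force: [0.6, 0.0, -2.5]
width: 0.0631
row [-0.1532, -0.6736, 0.0011] [-0.1, -0.0, -81.9] q6 58.0 n>= 12
```

```bash
python3 -m crank '[[-0.004,-0.018,0,0,0,-2],[-0.013,-0.057,0,0,0,-7],[-0.024,-0.106,0,0,0,-13],[-0.036,-0.157,0,0,0,-19],[-0.047,-0.207,0,0,0,-25],[-0.059,-0.258,0,0,0,-31],[-0.07,-0.309,0,0,0,-37],[-0.082,-0.36,0,0,0,-43],[-0.093,-0.41,0,0,0,-50],[-0.105,-0.461,0,0,0,-56],[-0.117,-0.512,0,0,0,-62],[-0.128,-0.562,0,0,0,-68],[-0.139,-0.612,0,0,0,-74],[-0.148,-0.65,0,0,0,-79],[-0.153,-0.67,0,0,0,-82],[-0.153,-0.674,0,0,0,-82],[-0.153,-0.674,0,0,0,-82],[-0.153,-0.674,0,0,0,-82]]'
python3 - <<'E'
from h import *
d=wrist('w12'); cv2.imwrite("pics/w12.png",d["frame"])
goto([.4463,.3762,.055],-11)
E
```

```text
clock: 38.88
position: [0.4469, 0.3752, 0.211]
ee_rot: [-0.001, 0.772, 0.636, -0.0]
contact_force: [1.4, 0.0, -1.2]
width: 0.0631
row [0.0006, -0.0007, 0.1561] [-0.1, -0.1, -0.0] q6 44.0 n>= 3
```

View pics/w12.png

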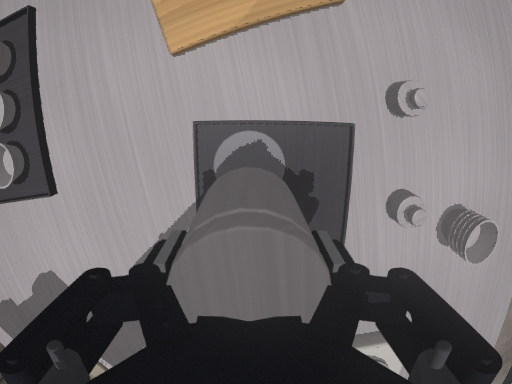

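Canister held upright above the round mat (visible edge at (250,133)).

```bash
python3 -m crank '[[0.0005,-0.0005,0.02,0,0,0],[0.0005,-0.0005,0.06,0,0,0],[0.0005,-0.0005,0.1,0,0,0],[0.0005,-0.0005,0.125,0,0,0],[0.0005,-0.0005,0.14,0,0,0],[0.0005,-0.0005,0.149,0,0,0],[0.0005,-0.0005,0.153,0,0,0],[0.0005,-0.0005,0.155,0,0,0],[0.0005,-0.0005,0.156,0,0,0],[0.0005,-0.0005,0.156,0,0,0]]'; python3 -m crank '[[0,0,0.001,0,0,0],[0,0,0.0018,0,0,0],[0,0,0.0018,0,0,0]]';python3 -m crank '[[0,0,0.0005,0,0,0],[0,0,0.001,0,0,0],[0,0,0.001,0,0,0]]';python3 -m crank '[[0,0,0.0005,0,0,0],[0,0,0.0005,0,0,0]]'
```

```text
clock: 40.17
position: [0.4466, 0.3762, 0.0556]
ee_rot: [-0.001, 0.772, 0.636, 0.0]
contact_force: [-0.1, -0.8, -2.1]
width: 0.0629
clock: 40.55
position: [0.4466, 0.3762, 0.0537]
ee_rot: [-0.001, 0.772, 0.636, 0.0]
contact_force: [0.6, -0.0, -2.1]
width: 0.0632
clock: 40.92
position: [0.4465, 0.3762, 0.0526]
ee_rot: [-0.001, 0.772, 0.636, 0.0]
contact_force: [0.5, -0.2, -1.9]
width: 0.0628
clock: 41.18
position: [0.4466, 0.3763, 0.0524]
ee_rot: [-0.001, 0.772, 0.636, 0.0]
contact_force: [-1.7, 0.5, 0.4]
width: 0.0631
```

```bash
python3 -m crank '[[0,0,0.0003,0,0,0],[0,0,0.0003,0,0,0]]'; python3 -m crank '[[0,0,0,0,0,0],[0,0,0,0,0,0],[0,0,0,0,0,0],[0,0,0,0,0,0],[0,0,0,0,0,0],[0,0,-0.03,0,0,0],[0,0,-0.08,0,0,0],[0,0,-0.13,0,0,0],[0,0,-0.18,0,0,0],[0,0,-0.23,0,0,0],[0,0,-0.25,0,0,0],[0,0,-0.25,0,0,0]]' 1
python3 - <<'E'
from h import *
d=wrist('w13'); W=d["W"]; g=d["frame"].max(-1).astype(int)
m=(np.hypot(W[...,0]-.4465,W[...,1]-.3762)<.05)&(W[...,2]>.097)&(W[...,2]<.115); Q=W[m]; print("can",cv2.minEnclosingCircle((Q[:,:2]*1000).astype(np.float32)),Q.mean(0).round(4))
G=wplane(d,np.stack(np.indices(g.shape)[::-1],-1),.005)
m=(g>78)&(np.hypot(G[...,0]-.4261,G[...,1]-.268)<.056)
m=max(blobs(m),key=lambda b:b[1][4]); print(m[0],m[1]); R=cv2.minAreaRect((G[m[2]][:,:2]*1000).astype(np.float32)); print("oblong",R)
cv2.imwrite("pics/w13c.png",cv2.resize(d["frame"][30:250,180:400],(600,600),interpolation=2))
goto([.455,-.30,.25],-93)
E
```

```text
clock: 41.42
position: [0.4466, 0.3764, 0.0524]
ee_rot: [-0.001, 0.772, 0.636, 0.0]
contact_force: [-1.3, -0.4, 1.9]
width: 0.0629
clock: 42.92
position: [0.4473, 0.3764, 0.3043]
ee_rot: [-0.001, 0.772, 0.636, 0.003]
contact_force: [0.3, -0.8, -0.8]
width: 0.0853
can ((446.00164794921875, 376.72210693359375), 32.18804168701172) [0.4462 0.3776 0.1034]
[235.57410562 221.84412266] [ 218  206   46   36 1174]
oblong ((413.0145568847656, 270.3077087402344), (60.5460090637207, 71.2902603149414), 77.17327117919922)
row [-0.6619, 0.1375, 0.051] [-0.1, -0.1, 82.0] q6 44.0 n>= 11
```

View pics/w13c.png

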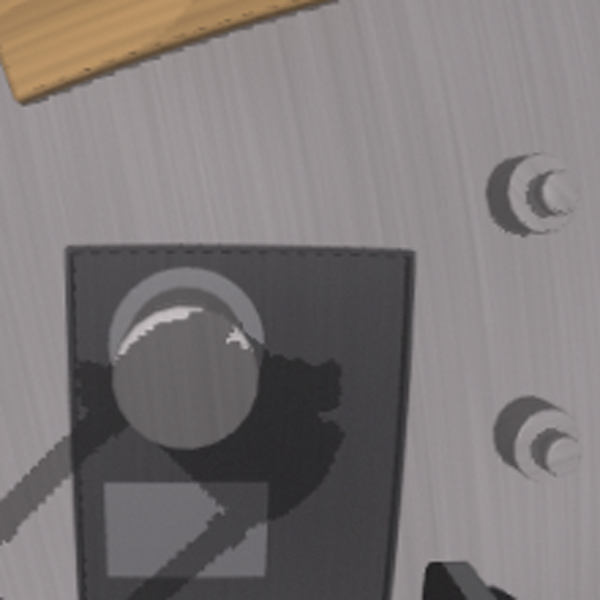

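The canister stands centred on the round mat (mat edge visible around (187,270)); the oblong mat is fully visible with corners (105,483) to (268,577).

```bash
python3 - <<'E'
from h import *
d=load('w13'); C=np.array([wplane(d,[180+x*220/600-.3,30+y*220/600-.3],.005)[:2] for x,y in ((105,482),(269,482),(268,578),(105,578))])
e=np.diff(np.vstack([C,C[:1]]),axis=0); print(C.round(4).tolist(),C.mean(0).round(4),np.linalg.norm(e,axis=1).round(4),np.degrees(np.arctan2(e[:,1],e[:,0])).round(1))
E
python3 -m crank '[[-0.018,0.004,0,0,0,2],[-0.055,0.011,0.01,0,0,7],[-0.105,0.022,0.03,0,0,13],[-0.16,0.033,0.05,0,0,20],[-0.215,0.045,0.05,0,0,27],[-0.27,0.056,0.05,0,0,34],[-0.325,0.067,0.05,0,0,41],[-0.38,0.079,0.05,0,0,48],[-0.435,0.09,0.05,0,0,55],[-0.49,0.102,0.05,0,0,62],[-0.545,0.113,0.05,0,0,68],[-0.6,0.124,0.05,0,0,75],[-0.645,0.134,0.05,0,0,80],[-0.662,0.1375,0.05,0,0,82],[-0.662,0.1375,0.05,0,0,82],[-0.662,0.1375,0.05,0,0,82]]'
python3 - <<'E'
from h import *
d=wrist('w14'); W=d["W"]
m=(np.hypot(W[...,0]-.455,W[...,1]+.3)<.04)&(W[...,2]>.098)&(W[...,2]<.115)
for b in blobs(m,30): print("cap",b[1][4],np.median(W[b[2]],0).round(4))
goto([.455,-.30,.047],-93)
E
```

```text
[[0.3852, 0.3069], [0.4777, 0.2888], [0.4675, 0.2287], [0.3714, 0.2474]] [0.4255 0.2679] [0.0943 0.061  0.0979 0.061 ] [-11.  -99.6 169.   77. ]
clock: 44.98
position: [0.4544, -0.2984, 0.2506]
ee_rot: [-0.002, 1.0, -0.026, -0.0]
contact_force: [-0.4, -0.4, -0.1]
width: 0.0852
cap 282 [ 0.4548 -0.2866  0.1045]
cap 284 [ 0.4534 -0.3122  0.1045]
row [0.0005, 0.0023, 0.2039] [-0.2, 0.0, 0.1] q6 52.0 n>= 4
```

```bash
python3 -m crank '[[0.0003,0.0015,0.03,0,0,0],[0.0003,0.0015,0.08,0,0,0],[0.0003,0.0015,0.11,0,0,0],[0.0003,0.0015,0.135,0,0,0],[0.0003,0.0015,0.16,0,0,0],[0.0003,0.0015,0.18,0,0,0],[0.0003,0.0015,0.195,0,0,0],[0.0003,0.0015,0.203,0,0,0],[0.0003,0.0015,0.203,0,0,0]]' 1
python3 -m crank '[[0,0,0,0,0,0],[0,0,0,0,0,0],[0,0,0,0,0,0],[0,0,0,0,0,0],[0,0,0,0,0,0],[0,0,0,0,0,0],[0,0,0,0,0,0],[0,0,0,0,0,0]]' 0.4 50
python3 -m crank '[[0,0,-0.01,0,0,0],[0,0,-0.03,0,0,0],[0,0,-0.07,0,0,0],[0,0,-0.11,0,0,0],[0,0,-0.15,0,0,0],[0,0,-0.18,0,0,0],[0,0,-0.18,0,0,0],[0,0,-0.18,0,0,0]]'
python3 -c "
from h import *
goto([.4257,.2683,.23],-11)"
```

```text
clock: 46.15
position: [0.4549, -0.2987, 0.0477]
ee_rot: [-0.002, 1.0, -0.025, -0.0]
contact_force: [0.3, 0.9, -0.5]
width: 0.0851
clock: 47.15
position: [0.4555, -0.2995, 0.0486]
ee_rot: [-0.001, 1.0, -0.025, 0.001]
contact_force: [-1.2, -0.3, 4.3]
width: 0.0514
clock: 48.15
position: [0.4544, -0.299, 0.2271]
ee_rot: [-0.002, 1.0, -0.025, -0.001]
contact_force: [-0.3, -0.4, -1.7]
width: 0.0516
row [-0.0573, -0.5651, -0.0006] [-0.2, -0.1, -81.9] q6 52.0 n>= 10
```

```bash
python3 -m crank '[[-0.002,-0.015,0,0,0,-2],[-0.005,-0.05,0,0,0,-7],[-0.009,-0.09,0,0,0,-13],[-0.014,-0.135,0,0,0,-20],[-0.018,-0.18,0,0,0,-26],[-0.023,-0.225,0,0,0,-33],[-0.027,-0.27,0,0,0,-39],[-0.032,-0.315,0,0,0,-46],[-0.037,-0.36,0,0,0,-52],[-0.041,-0.405,0,0,0,-59],[-0.046,-0.45,0,0,0,-65],[-0.051,-0.5,0,-0.1,-0.1,-72],[-0.054,-0.535,0,-0.2,-0.1,-78],[-0.057,-0.56,0,-0.2,-0.1,-82],[-0.057,-0.565,0,-0.2,-0.1,-82],[-0.057,-0.565,0,-0.2,-0.1,-82],[-0.057,-0.565,0,-0.2,-0.1,-82]]'
python3 - <<'E'
from h import *
d=wrist('w15'); W=d["W"]
m=(np.hypot(W[...,0]-.4465,W[...,1]-.3762)<.05)&(W[...,2]>.097)&(W[...,2]<.115); Q=W[m]; print("can",cv2.minEnclosingCircle((Q[:,:2]*1000).astype(np.float32)),Q.mean(0).round(4))
goto([.4257,.2683,.055],-11)
E
```

```text
clock: 50.28
position: [0.4257, 0.2672, 0.2291]
ee_rot: [-0.0, 0.771, 0.636, -0.001]
contact_force: [-1.0, -0.2, -1.4]
width: 0.0515
can ((446.1347351074219, 376.48388671875), 32.248470306396484) [0.4461 0.3758 0.1035]
row [0.0011, -0.0002, 0.1742] [-0.1, 0.0, 0.0] q6 35.0 n>= 3
```

```bash
python3 -m crank '[[0.001,0,0.02,0,0,0],[0.001,0,0.06,0,0,0],[0.001,0,0.1,0,0,0],[0.001,0,0.13,0,0,0],[0.001,0,0.15,0,0,0],[0.001,0,0.163,0,0,0],[0.001,0,0.17,0,0,0],[0.001,0,0.174,0,0,0],[0.001,0,0.175,0,0,0],[0.001,0,0.175,0,0,0]]'; python3 -m crank '[[0,0,0.001,0,0,0],[0,0,0.002,0,0,0],[0,0,0.0025,0,0,0],[0,0,0.0025,0,0,0]]';python3 -m crank '[[0,0,0.0005,0,0,0],[0,0,0.0008,0,0,0],[0,0,0.0008,0,0,0]]';python3 -m crank '[[0,0,0.0005,0,0,0],[0,0,0.0005,0,0,0]]'
```

```text
clock: 51.58
position: [0.4262, 0.2684, 0.0547]
ee_rot: [-0.0, 0.771, 0.636, 0.0]
contact_force: [-0.1, 0.8, -2.3]
width: 0.0512
clock: 52.08
position: [0.4261, 0.2683, 0.0521]
ee_rot: [-0.0, 0.771, 0.636, -0.0]
contact_force: [0.2, 0.3, -1.6]
width: 0.0514
clock: 52.45
position: [0.4261, 0.2684, 0.0513]
ee_rot: [-0.0, 0.771, 0.636, -0.0]
contact_force: [0.8, -1.0, -1.5]
width: 0.0514
clock: 52.7
position: [0.4261, 0.2683, 0.0508]
ee_rot: [-0.0, 0.771, 0.636, -0.0]
contact_force: [-0.4, 0.4, -2.1]
width: 0.0517
```

```bash
python3 -m crank '[[0,0,0.0004,0,0,0],[0,0,0.0006,0,0,0],[0,0,0.0006,0,0,0]]';python3 -m crank '[[0,0,0.0003,0,0,0],[0,0,0.0004,0,0,0],[0,0,0.0004,0,0,0]]'
```

```text
clock: 53.08
position: [0.4262, 0.2684, 0.0506]
ee_rot: [-0.0, 0.771, 0.636, 0.0]
contact_force: [-1.2, -0.6, 5.6]
width: 0.0517
clock: 53.45
position: [0.4261, 0.2684, 0.0506]
ee_rot: [-0.0, 0.771, 0.636, 0.0]
contact_force: [-0.6, 0.1, 6.5]
width: 0.0513
```

Contact made. Release, retreat up, and check.

```bash
python3 -m crank '[[0,0,0,0,0,0],[0,0,0,0,0,0],[0,0,0,0,0,0],[0,0,0,0,0,0],[0,0,0,0,0,0],[0,0,-0.03,0,0,0],[0,0,-0.08,0,0,0],[0,0,-0.13,0,0,0],[0,0,-0.18,0,0,0],[0,0,-0.23,0,0,0],[0,0,-0.25,0,0,0],[0,0,-0.25,0,0,0],[0,0,-0.25,0,0,0]]' 1
python3 - <<'E'
from h import *
d=wrist('w16'); W=d["W"]
m=(np.hypot(W[...,0]-.4257,W[...,1]-.268)<.04)&(W[...,2]>.098)&(W[...,2]<.115)
for b in blobs(m,30): print("cap",b[1][4],np.median(W[b[2]],0).round(4))
m=(np.hypot(W[...,0]-.4465,W[...,1]-.3762)<.05)&(W[...,2]>.097)&(W[...,2]<.115); Q=W[m]; print("can",cv2.minEnclosingCircle((Q[:,:2]*1000).astype(np.float32)))
t=viewer.get_image("top"); s=viewer.get_image("scene"); P=cloud(t)
m=(np.hypot(P[...,0]-.551,P[...,1]+.014)<.03)&(P[...,2]>.095); print("knob top view",P[m].mean(0).round(4))
H=np.zeros((600,800,3),np.uint8)
H[:300,:400]=cv2.resize(t["frame"][90:270,80:320],(400,300)); H[300:,:400]=cv2.resize(d["frame"][40:265,130:430],(400,300),interpolation=2); H[:300,400:]=cv2.resize(s["frame"][100:280,210:450],(400,300),interpolation=2)
cv2.imwrite("pics/fin.png",H)
E
```

```text
clock: 55.08
position: [0.4254, 0.2679, 0.2992]
ee_rot: [-0.001, 0.771, 0.636, -0.001]
contact_force: [0.2, 0.1, -0.1]
width: 0.0855
cap 221 [0.4129 0.2701 0.1064]
cap 218 [0.4382 0.2653 0.1063]
can ((445.89215087890625, 376.24713134765625), 31.97910499572754)
knob top view [ 0.5495 -0.0133  0.1081]
```

View pics/fin.png

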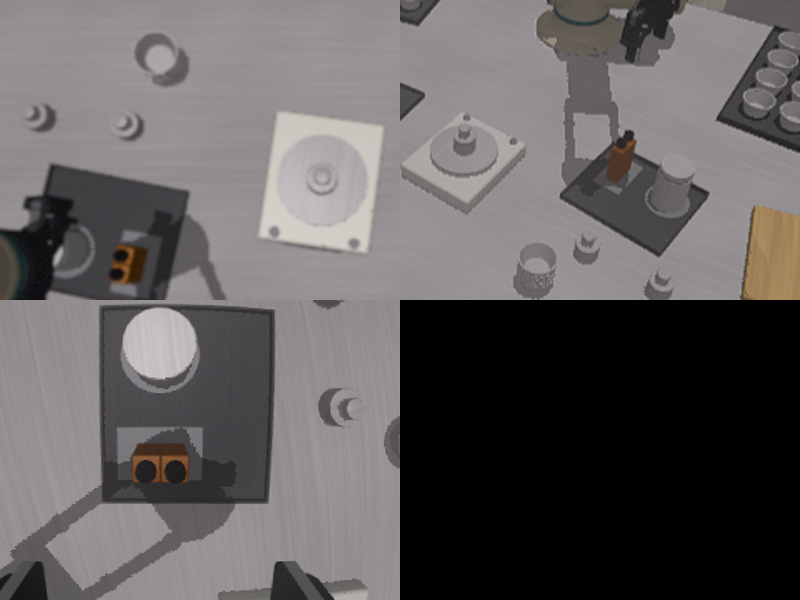

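All in place: weight centred on the pan (320,178), canister on the round mat, bottles in a row on the oblong mat, arm clear.

```bash
python3 -c "
from h import *
print(job.sign_off())"
```

```text
the job is handed in; nothing more can be done
None
```

The job is done and handed in at about 55 s of the 144 s allowed. I moved the canister, then the two bottles together in one grasp, to the side tray. I then stood the weight on the scale's pan, put the canister back on the round mat, and put the bottles back together on the oblong mat. The tub and the tins were left alone.

The last pictures show everything upright and the gripper clear, with these offsets:

- **Weight:** it stands about 1–2 mm from the pan's centre. The wrist and top cameras differ by about 1 mm on its position.
- **Canister:** it is under 1 mm from the round mat's measured centre. At the start it stood about 4 mm off the mat's centre, so I used the mat for the placing.
- **Bottles:** the pair's centre is within about 1 mm of the oblong mat's centre and in line with its length. They now touch, where at the start there was a 2 mm gap.

No check failed. The highest force I read on the tool was about 6.5 N, when setting the bottles down.

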